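# Take the board out of the test fixture and hold it up level

### The arm

A 7-joint arm with a two-finger parallel gripper is mounted at the origin on the work surface. World frame = base frame: x ahead of the robot, y to its left, z up, the work surface at z = 0. Lengths are in m, angles in degrees, forces in N, time in s.
With the tool pointing down it reaches from about 0.4 to 0.875 m from the base axis. Payload 6.5 kg.
Tool frame: the origin (TCP) lies at the very end of the fingers, on their centre line; the grasp point (between the pads) lies ctrl.hold_point_z behind it (ctrl.hold_point_z is the distance from the TCP to the grasp point, in m); z points along the fingers, x is the direction in which the jaws open and shut, and the axes are right-handed (so a half turn about z gives the same grasp; the last joint's range is limited). The gripper opens to 88 mm and grips with 3 to 60 N. Pads are 18 mm wide; open, the fingers measure 123 mm over their backs; the gripper's body (75 mm by 187 mm) begins 45 mm behind the grasp point.
Start: joints at [66.394, 30.733, -0.252, 88.115, 0.149, 61.152, -4.079], TCP at [0.22, -0.612, 0.216] pointing down, gripper open.
Joint ranges: [-154.64, 154.64], [-21.42, 123.67], [-72.66, 72.17], [13.99, 137.28], [-74.86, 254.86], [10.95, 109.41], [-158.01, 158.01]. Speed limits (degrees/s): [136.94, 136.94, 180, 180, 180, 180, 180].

### API

Orientations are given as [roll, pitch, yaw] about the fixed x, y, z axes, in that order (R = Rz(yaw) Ry(pitch) Rx(roll)).
In Python, from workcell import readout, imaging, ctrl gives the robot as it stands.
- The arm moves only by the shell command python3 -m crank 'ROWS' [FORCE]. ROWS is JSON, a list of rows, each a list of 5 numbers: the gripper command: -1 is shut, 1 is fully open, values between are in proportion, then the shift along the world's x, y, z scaled (see below), then the turn about the world's z scaled (see below). In form: [[fingers, dx, dy, dz, roll], ...]. A call has 1 to 12 rows; each row shifts and turns the commanded pose from where the row before left it; what a row does not reach is not made up. The controller multiplies each number of a shift by 3 cm and each number of a turn by 6 degrees. A row lasts 1/10 s, in which the tool goes at most 50 mm and 8.59 degrees, less where a joint would pass 70% of its speed; a pose out of reach is approached as far as the arm can. A call with a number of a shift or a turn outside -1 to 1 is refused whole. A call with a gripper value outside its range is refused whole. The fingers move at their own pace and stop on an object; FORCE is the grip in N (left out, the last holds). Time passes only in rows, so rows that do not move let the fingers close. It gives the time, the measured TCP pose, the force and the opening at its end, in the units of the state.
- readout.get_obs(): the state, without advancing time (a new reading comes with each control period).
- imaging.read_camera(name): name is "scene" or "top" or "wrist"; returns (picture, depth): 420x560x3 uint8, blue, green, red; 420x560 float32, m along the optical axis (not along the pixel's ray), 0 where there is no reading.
- imaging.calibration(name): a dict with "fovy" (degrees; the focal length in pixels is half the picture's height over the tangent of half this angle, whatever the lens; pixels are square), "cx", "cy" (the principal point, pixels), "k1" (the pictures are not rectified: a ray, as slopes to the right and down, at radius r is drawn at 1 + k1 r^2 times it, then the intrinsics apply), "world_to_cam" (4x4, takes a point from world to camera coordinates). Camera axes: x right, y up, looking along -z (the intrinsics and any distortion apply to the point x, -y, -z); pixel columns grow to the right and rows downward; lengths in m; the calibration is good to about 2 mm. A picture is of the moment at which its call begins: read the wrist's pose just before it. calibration takes no time and is no camera call; for the wrist camera it gives the pose at the moment of the call.
- ctrl.job_done(): hands the job in, once; it reports no verdict.
The state is a dict: "time": time; "q": joint angles; "joint_vel": joint speeds; "joint_torque": joint torques, N m; "tool_pos": TCP position; "eef_rot": TCP orientation; "contact_force": force on the tool from outside, world axes, zero at the start; "torque": the same for the moment, N m; "grip_width": opening from 0.0 (shut) to 1.0 (fully open).
Only numpy, scipy, OpenCV 4.12 (cv2) and the standard library are available. Lean on these libraries where they do the work, as an engineer would, in place of code of your own. Each camera call takes 0.05 s, during which the arm holds its last target.

### The job

Take the loose hold-down bar off the test fixture and set it down flat on the bench mat clear of the fixture, without dropping it, and let go of it. Then lift the circuit board straight up out of the fixture and finish still holding it, level and steady, about 12 cm above its seat, so that its underside can be inspected. Never tip the board, and leave the tumbler, the spool and the meter where they are.

Things in the scene. Friction and masses are not known exactly. Their poses are not given: they have to be found in the camera images.
- seat (a point): Middle of the board's seat in the test fixture, 32 mm above the bench, on top of four brass standoffs; z up, x along the fixture's long side, which points away from the robot, turned at most 35 degrees either way. Eight 6 mm-thick guide pins, their tops 39 mm above the bench, stand 2 mm outside the board's edges (x +-70, y +-30 mm; x +-50, y +-50 mm).
- fixture: The test fixture, fixed to the bench (flat blue mat at z = 0): aluminium base 214 (x) x 120 (y) x 12 mm, origin at the middle of its underside, axes as seat. At x = +-88 mm a post 18 (x) x 34 (y) mm, its top 76 mm above the bench, with a 10 mm higher cheek on either side of the bar.
- bar_grip (a point): Centre of the black grip block on the middle of the hold-down bar: block 40 (x) x 24 (y) x 36 mm high, the point 30 mm above the bar's underside; z up, x along the bar. Take it across its 24 mm. While the bar is in place the block's top is 124 mm above the bench.
- bar: The loose steel hold-down bar, 214 (x) x 18 (y) x 12 mm plus grip block, origin at the middle of its underside. It bridges the board, resting on the fixture's two posts along the fixture's x, underside 76 mm above the bench, 2 mm free on each side between the cheeks; it lifts straight off. 0.15 to 0.3 kg, balanced at the middle.
- heatsink (a point): Centre of the finned aluminium heat sink fixed on the middle of the board: 60 (x) x 30 (y) x 38 mm high, to be taken across its 30 mm; the point is 19 mm below its top and 19 mm above the board's upper face; z up. With the board seated its top is 73 mm above the bench, and the bar passes 3 mm above it.
- board_mid (a point): Middle of the bare board (half-way through its thickness), z up, x along its long side; in the seat its axes are as the fixture's and it is 33.5 mm above the bench.
- board: The loose black circuit board, 130 (x) x 90 (y) x 3 mm, origin at the middle of its underside, with the heat sink on its middle, two metal sockets near its +x end (x 38 to 68 mm) and two black capacitors near its -x end, up to 25 mm high. It lies on the standoffs. 0.15 to 0.3 kg in all, balanced within 3 mm of the heat sink's centre.
- tumbler_mid (a point): Bystander: dark green open tumbler standing on the mat, 76 mm across the rim, 110 mm high; the point is its centre, half-way up.
- spool_mid (a point): Bystander: plain grey flanged reel standing on its end on the mat, 60 mm across, 48 mm high; the point is its centre, half-way up.
- meter_mid (a point): Bystander: black hand-held meter lying on the mat, 75 x 150 x 34 mm, long side along its y; the point is its centre, half-way up.
Mind the look-alikes: they are no part of the job. What is shaped like the fixture but purple is not meant.

How it is judged (in metres and radians):
On the way, in this order (a step that is already met when the one before it is completed fails the run):
1. the hold-down bar lies flat and still on the mat, let go and off the fixture, while the board is still in its seat (height (world z) of bar_grip below 0.036 m and angle between bar_grip's own z axis and vertical below 0.1 rad and contact force between bar and fixture below 0.1 N and contact force between bar and the fingers below 0.1 N and linear speed of bar below 0.02 m/s and distance between board_mid and seat below 0.008 m), for 0.2 s.
2. the board is lifted clear of the fixture, at least 5 cm above its seat (z of board_mid in the frame of seat above 0.05 m and contact force between board and fixture below 0.1 N), for 0.2 s.
At the end, for the whole second after the job is handed in: Board held in the fingers, touching neither fixture nor bar, its middle 8 to 17 cm above the seat and within 5 cm of it sideways, level within 5 degrees and still (under 2 cm/s, 0.15 rad/s). Bar flat and still on the mat, off the fixture, not touched by the fingers (z of board_mid in the frame of seat between 0.08 and 0.17 m and horizontal distance between board_mid and seat below 0.05 m and angle between board_mid's own z axis and vertical below 0.09 rad and linear speed of each of board, bar below 0.02 m/s and angular speed of board below 0.15 rad/s and contact force between board and the fingers above 1 N and contact force between each of board, bar and fixture below 0.1 N and contact force between board and bar below 0.1 N and height (world z) of bar_grip below 0.036 m and angle between bar_grip's own z axis and vertical below 0.1 rad and contact force between bar and the fingers below 0.1 N); the arm keeps its last pose, push and grip.
It fails at once if the board is tipped by more than 17 degrees (angle between board_mid's own z axis and vertical above 0.3 rad).
It fails at once if the bar is dropped (falls free faster than 0.6 m/s) (linear speed of bar above 0.6 m/s and contact force between bar and the fingers below 0.1 N).
It fails at once if the board is dropped (falls free faster than 0.6 m/s) (linear speed of board above 0.6 m/s and contact force between board and the fingers below 0.1 N).
It fails at once if the tumbler, the spool or the meter is moved by more than 2 cm (distance of any of tumbler_mid, spool_mid, meter_mid from where it was at the start of the episode above 0.02 m).
It also fails if it takes over 58 s, if anything falls off the work surface, if the arm or the gripper's body presses on something with over 40 N, if the wrist force passes 120 N, or if a joint passes its speed limit or range.

## Working session

There is one attempt and no reset: what is moved stays moved. The work goes in short steps, Python scripts to look and compute and a shell command to move; the robot and the scene stay as the last step left them, time stands still between calls to the robot, and variables do not carry over. Pictures are saved under pics/ and viewed, and the job is handed in when it is done.

```bash
ls; mkdir -p pics; cat > h.py <<'E'
import numpy as np, cv2
from workcell import readout, imaging, ctrl
def K(c,shape=(420,560)):
    f=shape[0]/2/np.tan(np.radians(c['fovy'])/2); return f
def unproj(c,u,v,d):
    f=K(c); x=(np.asarray(u,float)-c['cx'])/f; y=(np.asarray(v,float)-c['cy'])/f
    xd,yd=x.copy(),y.copy()
    for _ in range(20):
        s=1+c['k1']*(x*x+y*y); x=xd/s; y=yd/s
    P=np.stack([x*d,-y*d,-np.asarray(d,float)*np.ones_like(x),np.ones_like(x)],-1)
    return (P@np.linalg.inv(np.array(c['world_to_cam'])).T)[...,:3]
def proj(c,P):
    P=np.atleast_2d(P); p=np.c_[P,np.ones(len(P))]@np.array(c['world_to_cam']).T
    x=p[:,0]/-p[:,2]; y=-p[:,1]/-p[:,2]; s=1+c['k1']*(x*x+y*y); f=K(c)
    return np.c_[c['cx']+f*x*s, c['cy']+f*y*s]
def ray(c,u,v):
    a=unproj(c,u,v,0.0); b=unproj(c,u,v,1.0); return a,b-a
def cloud(c,d):
    v,u=np.mgrid[0:420,0:560]; return unproj(c,u,v,d)
E
python3 - <<'E'
from h import *
o=readout.get_obs(); print({k:np.round(v,3).tolist() for k,v in o.items()}, ctrl.hold_point_z)
for n in ['scene','top','wrist']:
    c=imaging.calibration(n); im,d=imaging.read_camera(n)
    cv2.imwrite(f'pics/{n}0.png',im); np.savez(f'pics/{n}0.npz',im=im,d=d,**{k:np.array(v) for k,v in c.items()})
    print(n,c['fovy'],c['cx'],c['cy'],c['k1'],np.round(np.linalg.inv(c['world_to_cam'])[:3,3],3))
E
```

```text
pics
{'time': 0.0, 'q': [66.394, 30.777, -0.253, 88.17, 0.149, 61.152, -4.079], 'joint_vel': [-0.106, 0.079, -0.094, -0.068, 0.038, 0.053, 0.053], 'joint_torque': [-0.001, -57.097, 0.99, -25.16, -0.056, 0.018, 0.0], 'tool_pos': [0.22, -0.611, 0.215], 'eef_rot': [179.992, 0.098, -70.184], 'contact_force': [-0.193, 0.452, -0.887], 'torque': [-0.037, 0.051, 0.071], 'grip_width': 0.999} 0.0187
scene 57.252589161497696 282.40693001939474 215.05828183756006 -0.07661424600312396 [ 1.177 -0.326  0.936]
top 56.190000889791406 281.55669305667703 215.02345866088626 -0.07714334585049246 [0.455 0.014 1.295]
wrist 69.53065996951953 276.58902587636396 209.075485214691 -0.06806263683796727 [ 0.296 -0.584  0.383]
```

View pics/top0.png

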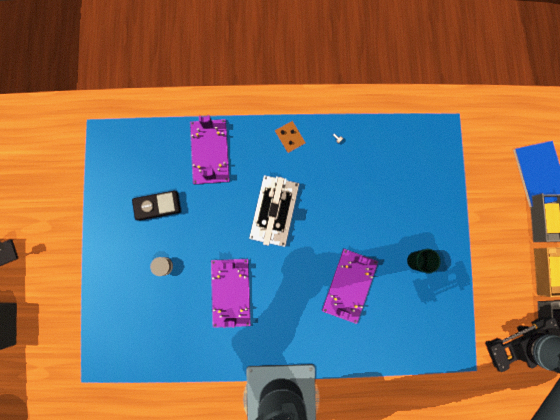

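View pics/scene0.png

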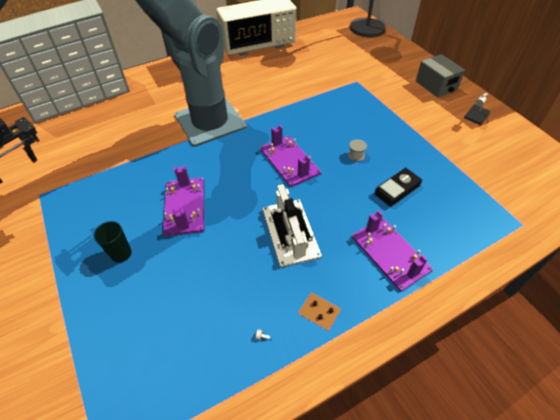

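View pics/wrist0.png

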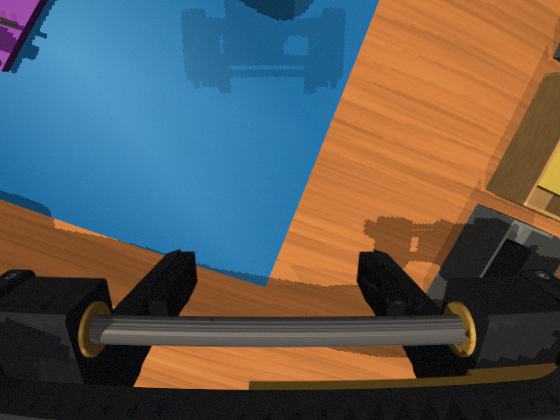

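The top view shows the silver fixture with the bar at about (275,211). The purple look-alikes are at (210,152), (231,293) and (350,286), the meter at (156,205), the spool at (161,267) and the tumbler at (424,261). Next I measure from depth in both fixed views.

```bash
python3 - <<'E'
from h import *
for n,(u0,u1,v0,v1) in {'top':(225,325,160,260),'scene':(240,340,170,280)}.items():
    z=np.load(f'pics/{n}0.npz'); c={k:z[k] for k in z.files}; 
    im=z['im'];d=z['d'];P=cloud(c,d)
    cr=cv2.resize(im[v0:v1,u0:u1],None,fx=5,fy=5,interpolation=cv2.INTER_CUBIC); cv2.imwrite(f'pics/{n}0c.png',cr)
    S=P[v0:v1,u0:u1].reshape(-1,3); C=im[v0:v1,u0:u1].reshape(-1,3)
    ok=(d[v0:v1,u0:u1].ravel()>0)
    for lo,hi in [(0.115,0.135),(0.08,0.1),(0.006,0.02)]:
        m=ok&(S[:,2]>lo)&(S[:,2]<hi)
        if m.sum()<4: print(n,lo,'few');continue
        Q=S[m]; r=cv2.minAreaRect(Q[:,:2].astype(np.float32))
        print(n,lo,m.sum(),Q.mean(0).round(4),np.median(Q[:,2]).round(4),np.round(r[0],4),np.round(r[1],4),round(r[2],1))
    if n=='top':
        for nm,(u,v) in dict(meter=(156,205),spool=(161,267),tumbler=(424,261),orange=(289,137),screw=(338,138),p1=(210,152),p2=(231,293),p3=(350,286)).items():
            print(nm,P[v,u].round(3))
E
```

```text
top 0.115 107 [0.5972 0.0125 0.1236] 0.1236 [0.5974 0.0123] [0.0239 0.0397] 74.6
top 0.08 367 [0.5955 0.013  0.0875] 0.0875 [0.5971 0.0122] [0.0337 0.2133] 76.0
top 0.006 1192 [0.607  0.0239 0.0113] 0.0114 [0.6136 0.0096] [0.3271 0.3293] 88.7
meter [0.631 0.392 0.034]
spool [0.432 0.369 0.051]
tumbler [ 0.429 -0.482  0.009]
orange [ 0.86  -0.047 -0.003]
screw [ 0.848 -0.211  0.016]
p1 [0.808 0.219 0.014]
p2 [0.343 0.154 0.011]
p3 [ 0.356 -0.23   0.017]
scene 0.115 114 [0.6011 0.0089 0.1216] 0.1218 [0.6002 0.0099] [0.0237 0.0395] 75.4
scene 0.08 384 [0.615  0.0052 0.0866] 0.0863 [0.5993 0.0093] [0.0348 0.2158] 75.9
scene 0.006 1299 [0.5799 0.0289 0.0108] 0.0106 [0.5507 0.0456] [0.179  0.3764] 57.3
```

View pics/top0c.png

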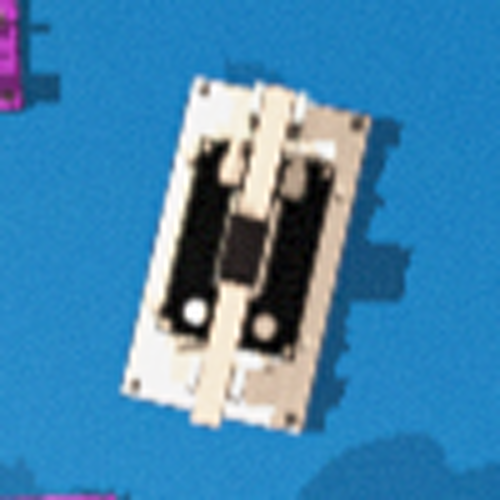

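View pics/scene0c.png

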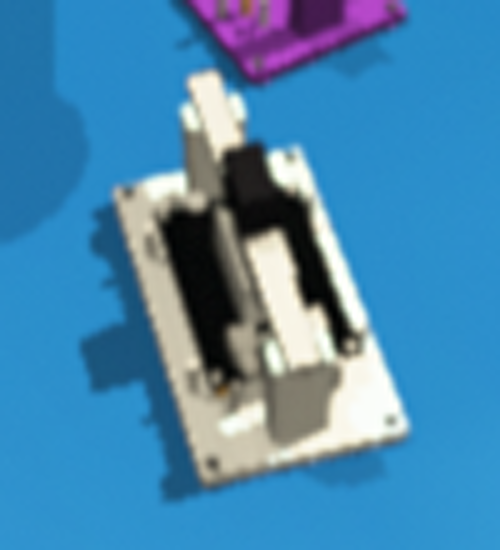

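```bash
python3 -m crank '[[1,0.42,0.97,0.07,-0.26],[1,0.42,0.97,0.07,-0.26],[1,0.42,0.97,0.07,-0.26],[1,0.42,0.97,0.07,-0.26],[1,0.42,0.97,0.07,-0.26],[1,0.42,0.97,0.07,-0.26],[1,0.42,0.97,0.07,-0.26],[1,0.42,0.97,0.07,-0.26],[1,0.42,0.97,0.07,-0.26],[1,0.42,0.97,0.07,-0.26],[1,0.42,0.97,0.07,-0.26]]' && python3 -m crank '[[1,0.42,0.97,0.07,-0.26],[1,0.42,0.97,0.07,-0.26],[1,0.42,0.97,0.07,-0.26],[1,0.42,0.97,0.07,-0.26],[1,0.42,0.97,0.07,-0.26],[1,0.42,0.97,0.07,-0.26],[1,0.42,0.97,0.07,-0.26],[1,0.42,0.97,0.07,-0.26],[1,0.42,0.97,0.07,-0.26],[1,0.42,0.97,0.07,-0.26],[1,0.42,0.97,0.07,-0.26],[1,0,0,0,0]]'
cat > look.py <<'E'
import sys
from h import *
t=sys.argv[1]
o=readout.get_obs(); c=imaging.calibration('wrist'); im,d=imaging.read_camera('wrist')
cv2.imwrite(f'pics/w{t}.png',im); np.savez(f'pics/w{t}.npz',im=im,d=d,**{k:np.array(v) for k,v in c.items()})
print(o['time'],np.round(o['tool_pos'],4),np.round(o['eef_rot'],2),np.round(o['q'],1),np.round(o['contact_force'],2),round(o['grip_width'],3))
E
python3 look.py 1
```

```text
time: 1.25
tool_pos: [0.3591, -0.2901, 0.2389]
eef_rot: [180.0, 0.0, -87.4]
contact_force: [0.7, -0.6, 0.1]
grip_width: 1.002
time: 2.45
tool_pos: [0.4986, 0.0334, 0.2623]
eef_rot: [-180.0, 0.2, -104.2]
contact_force: [-0.4, 0.2, 0.6]
grip_width: 1.002
2.45 [0.4986 0.0334 0.2623] [-1.7997e+02  1.5000e-01 -1.0418e+02] [   7.3   14.1  -19.   106.7    5.1   59.9 -118. ] [-0.42  0.22  0.64] 1.002
```

```bash
python3 - <<'E'
from h import *
n='w1'
z=np.load(f'pics/{n}.npz'); c={k:z[k] for k in z.files}; im=z['im'];d=z['d'];P=cloud(c,d).reshape(-1,3);ok=d.ravel()>0
w=(abs(P[:,0]-.6)<.17)&(abs(P[:,1]-.012)<.13)
a=np.radians(-14);ax=np.array([np.cos(a),np.sin(a)]);ay=np.array([-np.sin(a),np.cos(a)])
for lo,hi in [(0.115,0.132),(0.0835,0.0925),(0.066,0.078),(0.033,.045),(0.006,0.02)]:
    m=ok&w&(P[:,2]>lo)&(P[:,2]<hi); Q=P[m]
    if len(Q)<5: continue
    r=cv2.minAreaRect(Q[:,:2].astype(np.float32))
    print(lo,m.sum(),np.median(Q[:,2]).round(4),np.round(r[0],4),np.round(r[1],4),round(r[2],1))
print(proj(c,[[.5985,.011,.124]]))
E
```

```text
0.115 1074 0.123 [0.5983 0.0118] [0.0238 0.0386] 76.3
0.0835 2609 0.0871 [0.5456 0.0404] [0.0763 0.2989] 61.1
0.066 322 0.0725 [0.5473 0.0418] [0.0723 0.3008] 61.0
0.033 4797 0.0343 [0.5456 0.0342] [0.119  0.2944] 67.7
0.006 5993 0.0112 [0.5589 0.0266] [0.1414 0.3188] 69.8
[[274.35676108  87.58732377]]
```

View pics/w1.png

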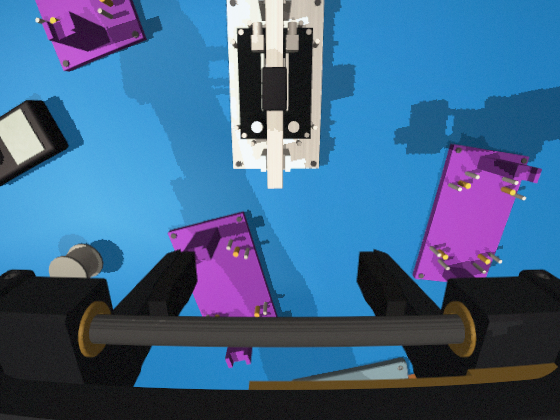

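Block centre by view: top (0.597, 0.012), scene (0.600, 0.010), wrist (0.598, 0.012). Top height is 0.122–0.124 against the stated 0.124, and bar yaw is about -14°. I use (0.598, 0.0115).

```bash
python3 -m crank '[[1,0.66,-0.15,0,0],[1,0.66,-0.15,0,0],[1,0.66,-0.15,0,0],[1,0.66,-0.15,-0.3,0],[1,0.66,-0.13,-0.7,0.03],[1,0,0,-0.9,0],[1,0,0,-0.9,0],[1,0,0,-0.7,0],[1,0,0,-0.5,0],[1,0,0,0,0]]'; python3 look.py 2; python3 - <<'E'
from h import *
n='w2'
z=np.load(f'pics/{n}.npz'); c={k:z[k] for k in z.files}; im=z['im'];d=z['d'];P=cloud(c,d).reshape(-1,3);ok=d.ravel()>0
w=(abs(P[:,0]-.6)<.03)&(abs(P[:,1]-.012)<.03)
m=ok&w&(P[:,2]>.117)&(P[:,2]<.135); Q=P[m]; r=cv2.minAreaRect(Q[:,:2].astype(np.float32)); print(m.sum(),np.median(Q[:,2]),r)
E
```

```text
time: 3.5
tool_pos: [0.5947, 0.0054, 0.14]
eef_rot: [179.8, -0.1, -104.4]
contact_force: [-1.0, 0.3, 1.1]
grip_width: 1.003
3.5 [0.5947 0.0054 0.14  ] [ 1.7978e+02 -1.0000e-01 -1.0438e+02] [   6.5   31.6  -15.5   99.5   10.5   50.6 -117.9] [-1.03  0.25  1.13] 1.003
2014 0.12312700128248391 ((0.5984548926353455, 0.011879172176122665), (0.02361934259533882, 0.03960571065545082), 75.85034942626953)
```

View pics/w2.png

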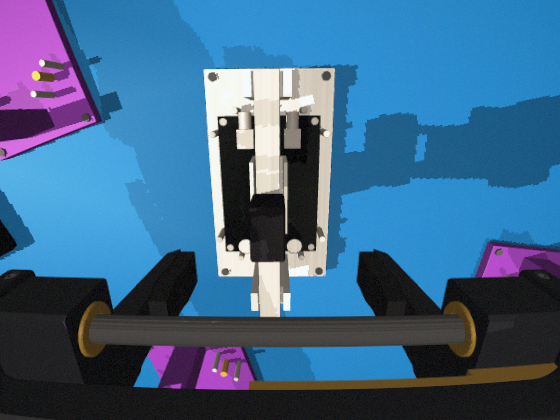

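The block, at about (267,230), sits slightly left of the finger midline at about column 277, which matches the measured 6 mm y offset. I correct that and descend.

```bash
python3 -m crank '[[1,0.12,0.2,0,0.06],[1,0,0,-0.4,0],[1,0,0,-0.5,0],[1,0,0,-0.5,0],[1,0,0,-0.3,0],[1,0,0,0,0]]' 30; python3 look.py 3
```

```text
time: 4.15
tool_pos: [0.5986, 0.0126, 0.0889]
eef_rot: [179.8, -0.1, -104.0]
contact_force: [0.1, 0.5, -0.8]
grip_width: 1.006
4.15 [0.5986 0.0126 0.0889] [ 1.7980e+02 -6.0000e-02 -1.0396e+02] [   5.2   35.9  -14.7  100.5   12.1   45.4 -119.3] [ 0.09  0.46 -0.81] 1.006
```

View pics/w3.png

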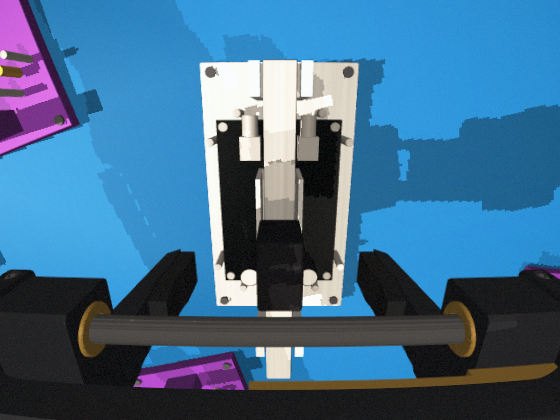

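The block is centred between the fingers at column 279 and the bar is straight in the view. I close the gripper and lift.

```bash
python3 -m crank '[[0,0,0,0,0],[-0.5,0,0,0,0],[-1,0,0,0,0],[-1,0,0,0,0],[-1,0,0,0,0],[-1,0,0,0,0],[-1,0,0,0,0],[-1,0,0,0,0]]' 35; python3 look.py 4
```

```text
time: 5.0
tool_pos: [0.6001, 0.0128, 0.091]
eef_rot: [180.0, -0.0, -104.0]
contact_force: [-0.9, -0.4, 0.4]
grip_width: 0.295
5.0 [0.6001 0.0128 0.091 ] [ 180.     -0.   -103.96] [   5.2   35.7  -14.8  100.4   12.1   45.5 -119.3] [-0.93 -0.36  0.37] 0.295
```

```bash
python3 -m crank '[[-1,0,0,0,0],[-1,0,0,0,0],[-1,0,0,0.2,0],[-1,0,0,0.3,0],[-1,0,0,0.4,0],[-1,0,0,0.5,0],[-1,0,0,0.5,0],[-1,0,0,0,0]]'; python3 look.py 5
```

```text
time: 5.85
tool_pos: [0.6021, 0.013, 0.1512]
eef_rot: [-179.7, 0.1, -104.0]
contact_force: [-0.0, 0.4, -1.4]
grip_width: 0.267
5.85 [0.6021 0.013  0.1512] [-1.7972e+02  9.0000e-02 -1.0397e+02] [   6.1   31.2  -15.8   98.4   10.4   51.6 -118. ] [-0.04  0.39 -1.38] 0.267
```

View pics/w5.png

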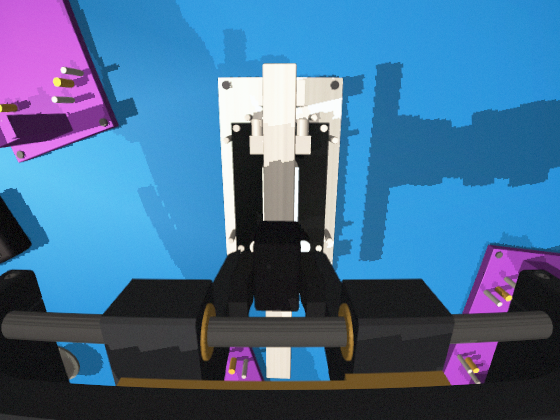

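The bar is up and level and the board is still seated. I carry the bar to the free mat on the right.

```bash
python3 -m crank '[[-1,0,0,0.6,0],[-1,0,0,0.8,0],[-1,0.1,-0.5,0.2,0],[-1,0.2,-0.9,0,0],[-1,0.2,-0.9,0,0],[-1,0.2,-0.9,0,0],[-1,0.2,-0.9,0,0],[-1,0.2,-0.9,0,0],[-1,0.2,-0.9,0,0],[-1,0.1,-0.6,0,0],[-1,0,-0.3,0,0],[-1,0,0,0,0]]'; python3 look.py 6; python3 - <<'E'
from h import *
im,d=imaging.read_camera('top'); cv2.imwrite('pics/top6.png',im)
E
```

```text
time: 7.1
tool_pos: [0.6414, -0.1928, 0.1953]
eef_rot: [179.9, -0.0, -104.1]
contact_force: [-0.9, -0.7, -1.3]
grip_width: 0.268
7.1 [ 0.6414 -0.1928  0.1953] [ 1.7994e+02 -3.0000e-02 -1.0408e+02] [ 21.8  34.6 -13.5  85.2   8.7  61.3 -97.7] [-0.86 -0.71 -1.29] 0.268
```

View pics/w6.png

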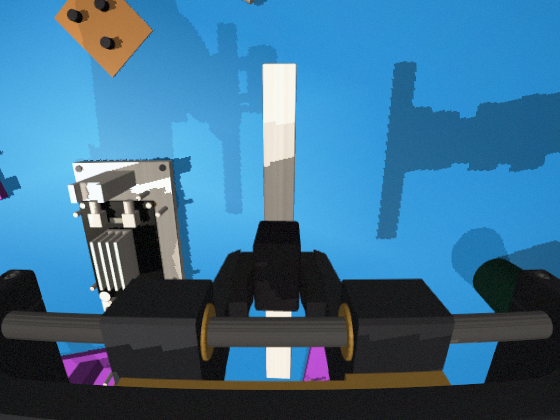

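View pics/top6.png

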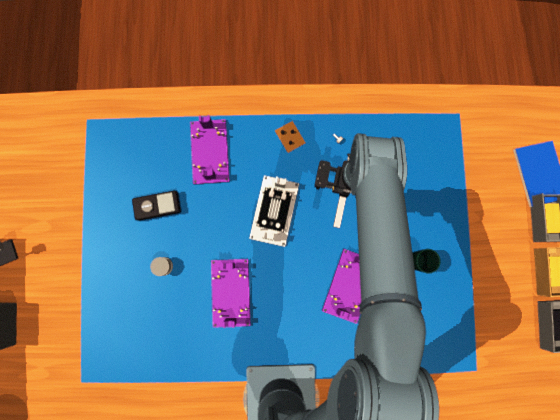

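The mat under the bar is clear, with the purple fixture nearer the robot and the screw beyond. The heat sink is now visible on the seated board at (115,260). I lower the bar.

```bash
python3 -m crank '[[-1,0.1,0,-0.5,0],[-1,0.1,0,-0.9,0],[-1,0,0,-0.9,0],[-1,0,0,-0.9,0],[-1,0,0,-0.8,0],[-1,0,0,-0.6,0],[-1,0,0,-0.5,0],[-1,0,0,-0.4,0],[-1,0,0,-0.2,0],[-1,0,0,0,0]]'; python3 look.py 7;python3 -c "
from h import *
z=np.load('pics/w7.npz'); c={k:z[k] for k in z.files};P=cloud(c,z['d'])
print(P[80:220:20,279].round(4)); print(P[120,230].round(4),P[120,330].round(4))"
```

```text
time: 8.2
tool_pos: [0.6479, -0.1911, 0.0245]
eef_rot: [180.0, 0.0, -104.0]
contact_force: [1.2, 0.4, -2.0]
grip_width: 0.269
8.2 [ 0.6479 -0.1911  0.0245] [ 179.96    0.   -103.96] [  20.2   46.9  -11.5   89.2   11.9   45.1 -100.1] [ 1.21  0.38 -2.01] 0.269
[[ 0.7413 -0.2153  0.0214]
 [ 0.7315 -0.2129  0.021 ]
 [ 0.7213 -0.2104  0.0206]
 [ 0.7108 -0.2078  0.0199]
 [ 0.7002 -0.2052  0.0223]
 [ 0.6887 -0.2023  0.0205]
 [ 0.6772 -0.1995  0.0213]]
[ 0.7281 -0.1811 -0.001 ] [ 7.133e-01 -2.409e-01 -1.000e-04]
```

View pics/w7.png

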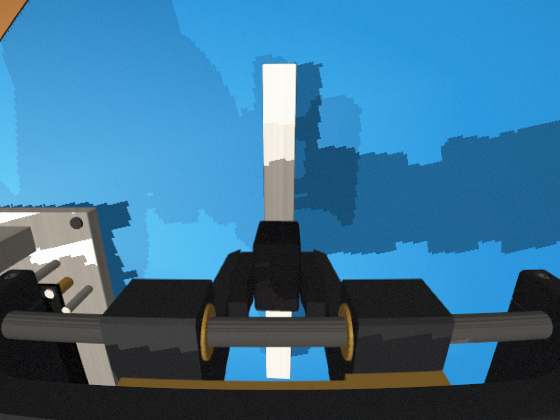

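The bar is level with its top at 0.021 m, so its underside is about 9 mm above the mat. I lower it gently.

```bash
python3 -m crank '[[-1,0,0,-0.1,0],[-1,0,0,-0.1,0],[-1,0,0,-0.05,0],[-1,0,0,0,0]]'; python3 -m crank '[[-1,0,0,-0.04,0],[-1,0,0,-0.02,0],[-1,0,0,0,0]]'
```

```text
time: 8.65
tool_pos: [0.648, -0.1912, 0.0174]
eef_rot: [180.0, -0.0, -104.0]
contact_force: [0.1, 0.3, -2.1]
grip_width: 0.268
time: 8.95
tool_pos: [0.648, -0.1912, 0.0156]
eef_rot: [180.0, 0.0, -104.0]
contact_force: [-0.0, 0.4, -2.5]
grip_width: 0.269
```

```bash
python3 -m crank '[[-1,0,0,-0.04,0],[-1,0,0,0,0]]';python3 -m crank '[[-1,0,0,-0.04,0],[-1,0,0,0,0]]'
```

```text
time: 9.15
tool_pos: [0.6483, -0.1913, 0.015]
eef_rot: [-180.0, -0.0, -104.0]
contact_force: [-1.5, 1.1, 2.6]
grip_width: 0.273
time: 9.35
tool_pos: [0.6483, -0.1914, 0.015]
eef_rot: [-180.0, -0.0, -104.0]
contact_force: [-4.8, 0.9, 12.1]
grip_width: 0.269
```

The bar has touched the mat (+12 N). I release it and rise.

```bash
python3 -m crank '[[-1,0,0,0.05,0],[-0.2,0,0,0,0],[0.2,0,0,0,0],[0.6,0,0,0,0],[1,0,0,0,0],[1,0,0,0,0],[1,0,0,0,0],[1,0,0,0,0],[1,0,0,0,0]]'; python3 look.py 8
```

```text
time: 10.25
tool_pos: [0.6481, -0.1912, 0.0148]
eef_rot: [180.0, -0.0, -104.0]
contact_force: [0.4, -0.3, 0.5]
grip_width: 0.968
10.25 [ 0.6481 -0.1912  0.0148] [ 180.     -0.   -103.97] [  20.1   47.7  -11.4   89.3   12.1   44.3 -100.3] [ 0.44 -0.32  0.48] 0.968
```

View pics/w8.png

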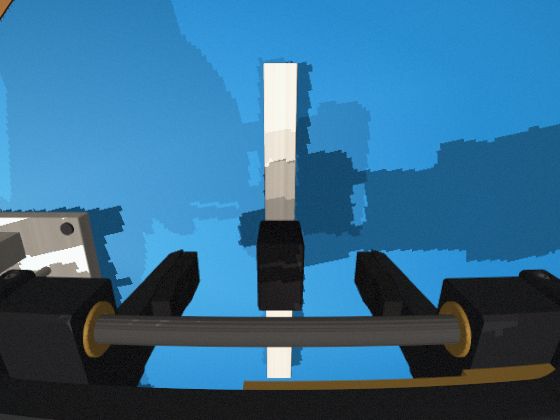

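The bar lies flat with the fingers clear. I rise straight up and go to a viewpoint over the board.

```bash
python3 -m crank '[[1,0,0,0.3,0],[1,0,0,0.7,0],[1,0,0,0.9,0],[1,0,0,0.9,0],[1,0,0,0.9,0],[1,0,0,0.9,0],[1,0,0,0.9,0],[1,0,0,0.9,0],[1,-0.3,0.5,0.7,0],[1,-0.5,0.8,0,0],[1,-0.5,0.8,0,0],[1,-0.5,0.8,0,0]]';python3 -m crank '[[1,-0.5,0.8,0,0],[1,-0.5,0.8,0,0],[1,-0.5,0.8,0,0],[1,-0.5,0.8,0,0],[1,-0.3,0.8,0,0],[1,0,0.6,0,0],[1,0,0,0,0]]'; python3 look.py 9; python3 - <<'E'
from h import *
for n in ['w9','t','s']:
    if n=='w9': z=np.load('pics/w9.npz'); c={k:z[k] for k in z.files}; im=z['im'];d=z['d']
    else:
        nm={'t':'top','s':'scene'}[n]; c=imaging.calibration(nm); im,d=imaging.read_camera(nm); cv2.imwrite(f'pics/{nm}9.png',im)
    P=cloud(c,d).reshape(-1,3);ok=d.ravel()>0
    a=np.radians(-14);q=(P[:,:2]-[.598,.0115])@np.array([[np.cos(a),-np.sin(a)],[np.sin(a),np.cos(a)]])
    m=ok&(abs(q[:,0])<.045)&(abs(q[:,1])<.03)&(P[:,2]>.06)&(P[:,2]<.09)
    Q=P[m]
    if len(Q)>5:
        r=cv2.minAreaRect(Q[:,:2].astype(np.float32)); print(n,'sink',m.sum(),np.median(Q[:,2]).round(4),np.round(r[0],4),np.round(r[1],4),r[2])
    m=ok&(abs(q[:,0])<.08)&(abs(q[:,1])<.06)&(abs(P[:,2]-.035)<.006)&(im.reshape(-1,3).max(1)<70)
    Q=P[m]
    if len(Q)>5:
        r=cv2.minAreaRect(Q[:,:2].astype(np.float32)); print(n,'board',m.sum(),np.median(Q[:,2]).round(4),np.round(r[0],4),np.round(r[1],4),r[2])
E
```

```text
time: 11.5
tool_pos: [0.5936, -0.1034, 0.2288]
eef_rot: [-179.9, 0.0, -104.0]
contact_force: [0.4, 0.3, -0.6]
grip_width: 1.0
time: 12.2
tool_pos: [0.5249, 0.0367, 0.2288]
eef_rot: [-179.9, 0.1, -103.7]
contact_force: [0.2, 0.3, 0.8]
grip_width: 1.001
12.2 [0.5249 0.0367 0.2288] [-1.7995e+02  8.0000e-02 -1.0370e+02] [   7.    19.   -19.5  105.3    7.4   56.8 -119.3] [0.16 0.29 0.77] 1.001
w9 sink 781 0.072 [0.6079 0.0087] [0.0297 0.0597] 75.91411590576172
w9 board 5920 0.0342 [0.6088 0.0097] [0.0922 0.1321] 76.49429321289062
t board 105 0.0343 [ 0.6505 -0.0111] [0.0993 0.0501] 48.81561279296875
s sink 140 0.0702 [0.6096 0.0073] [0.0305 0.0615] 76.04393768310547
s board 447 0.0336 [0.6068 0.0087] [0.0865 0.1276] 75.35636901855469
```

View pics/w9.png

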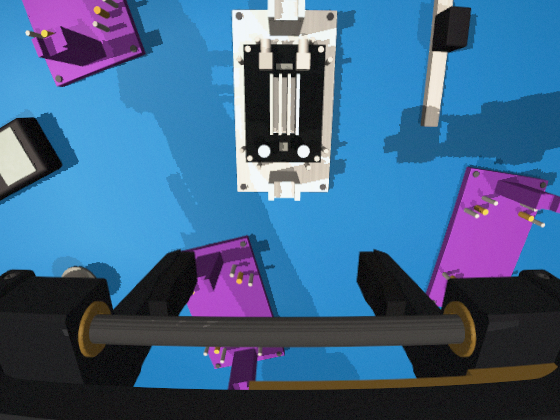

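The heat sink's centre, at (283,105), is (0.608, 0.0085) with its top at 0.072, and the board measures 92x132 mm centred at (0.609, 0.009). The bar had sat 10 mm off-centre along x, so I aim at the sink's own centre.

```bash
python3 -m crank '[[1,0.55,-0.19,0,-0.05],[1,0.55,-0.19,0,0],[1,0.55,-0.19,0,0],[1,0.55,-0.19,-0.5,0],[1,0.55,-0.19,-0.7,0],[1,0,0,-0.8,0],[1,0,0,-0.8,0],[1,0,0,-0.6,0],[1,0,0,-0.4,0],[1,0,0,0,0]]'; python3 look.py 10; cat > s.py <<'E'
from h import *
import sys
z=np.load(f'pics/w{sys.argv[1]}.npz'); c={k:z[k] for k in z.files};d=z['d']
P=cloud(c,d).reshape(-1,3);ok=d.ravel()>0
a=np.radians(-14);q=(P[:,:2]-[.608,.0085])@np.array([[np.cos(a),-np.sin(a)],[np.sin(a),np.cos(a)]])
m=ok&(abs(q[:,0])<.04)&(abs(q[:,1])<.03)&(P[:,2]>.065)&(P[:,2]<.085);Q=P[m]
r=cv2.minAreaRect(Q[:,:2].astype(np.float32)); print(m.sum(),np.median(Q[:,2]).round(4),np.round(r[0],4),np.round(r[1],4),r[2])
E
python3 s.py 10
```

```text
time: 13.35
tool_pos: [0.6065, 0.004, 0.1122]
eef_rot: [179.8, -0.1, -104.3]
contact_force: [-0.6, -0.5, 0.6]
grip_width: 1.001
13.35 [0.6065 0.004  0.1122] [ 1.7984e+02 -8.0000e-02 -1.0434e+02] [   6.8   34.7  -15.8   98.6   12.    48.5 -118.7] [-0.61 -0.45  0.55] 1.001
1381 0.0722 [0.6081 0.0092] [0.0301 0.0598] 75.81852722167969
```

View pics/w10.png

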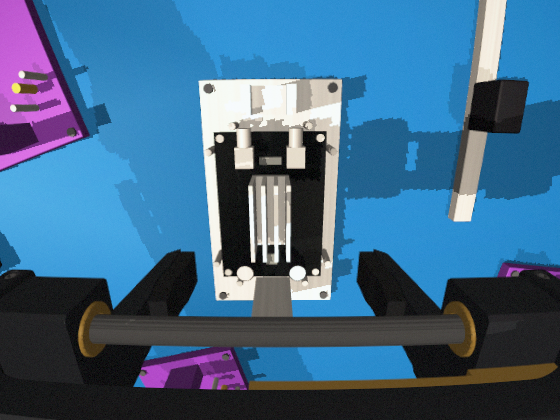

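```bash
python3 -m crank '[[1,0.06,0.17,0,0.04],[1,0,0,-0.4,0],[1,0,0,-0.6,0],[1,0,0,-0.6,0],[1,0,0,-0.4,0],[1,0,0,-0.2,0],[1,0,0,0,0]]'; python3 look.py 11; python3 s.py 11
```

```text
time: 14.1
tool_pos: [0.609, 0.0105, 0.0472]
eef_rot: [179.9, -0.0, -104.0]
contact_force: [0.3, -0.7, 0.6]
grip_width: 1.002
14.1 [0.609  0.0105 0.0472] [ 1.7994e+02 -2.0000e-02 -1.0401e+02] [   5.2   40.2  -14.5   99.7   14.    41.9 -120.5] [ 0.34 -0.7   0.6 ] 1.002
2582 0.0721 [0.608  0.0092] [0.0304 0.0608] 76.12045288085938
```

View pics/w11.png

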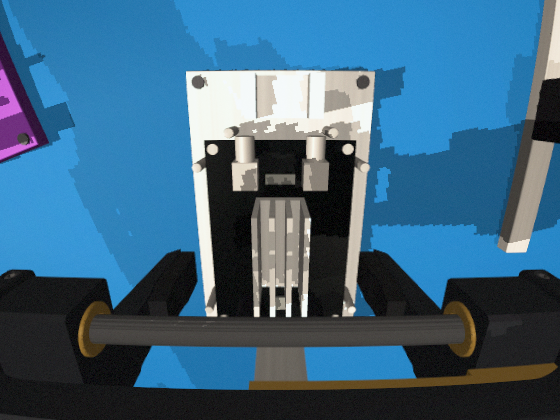

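The fingers straddle the sink, which is centred at column 281, and clear the pins. I close on it.

```bash
python3 -m crank '[[1,-0.03,-0.04,-0.1,0],[0.3,0,0,0,0],[-0.2,0,0,0,0],[-0.3,0,0,0,0],[-0.6,0,0,0,0],[-1,0,0,0,0],[-1,0,0,0,0],[-1,0,0,0,0],[-1,0,0,0,0],[-1,0,0,0,0]]' 40; python3 look.py 12
```

```text
time: 15.15
tool_pos: [0.6085, 0.0091, 0.0448]
eef_rot: [180.0, -0.0, -104.0]
contact_force: [-0.5, -1.1, 0.5]
grip_width: 0.333
15.15 [0.6085 0.0091 0.0448] [ 1.7999e+02 -1.0000e-02 -1.0403e+02] [   5.3   40.3  -14.4   99.9   14.1   41.5 -120.5] [-0.46 -1.11  0.47] 0.333
```

View pics/w12.png

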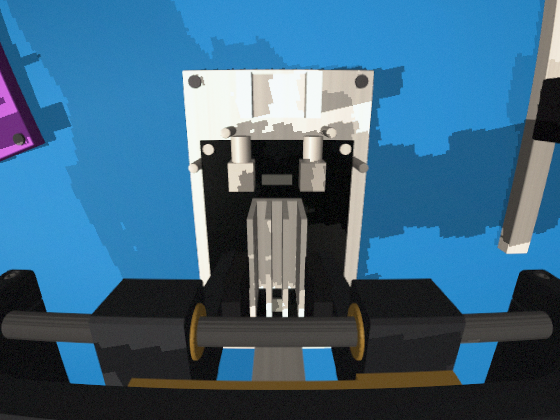

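```bash
python3 -m crank '[[-1,0,0,0.05,0],[-1,0,0,0.1,0],[-1,0,0,0.15,0],[-1,0,0,0.2,0],[-1,0,0,0.2,0],[-1,0,0,0,0]]'; python3 look.py 13
```

```text
time: 15.8
tool_pos: [0.6094, 0.0093, 0.0671]
eef_rot: [-179.9, 0.0, -104.0]
contact_force: [-0.1, 0.7, -2.9]
grip_width: 0.33
15.8 [0.6094 0.0093 0.0671] [-1.7989e+02  4.0000e-02 -1.0403e+02] [   5.7   38.5  -15.    99.5   13.5   43.6 -120. ] [-0.06  0.71 -2.88] 0.33
```

View pics/w13.png

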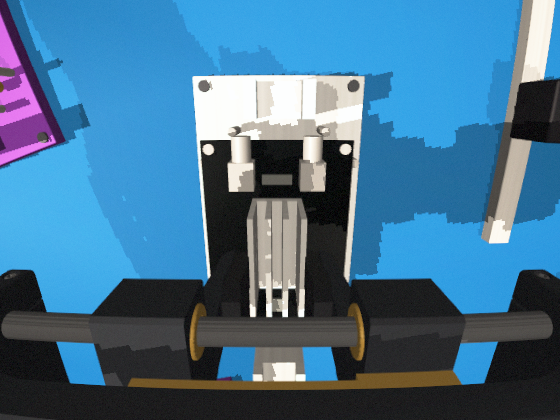

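The board is up with the sink, 2.9 N on the wrist, unmoved relative to the gripper. I continue to 12 cm.

```bash
python3 -m crank '[[-1,0,0,0.25,0],[-1,0,0,0.4,0],[-1,0,0,0.5,0],[-1,0,0,0.5,0],[-1,0,0,0.5,0],[-1,0,0,0.5,0],[-1,0,0,0.3,0],[-1,0,0,0.2,0],[-1,0,0,0.1,0],[-1,0,0,0,0],[-1,0,0,0,0],[-1,0,0,0,0]]'; python3 -m crank '[[-1,0,0,0,0],[-1,0,0,0,0],[-1,0,0,0,0],[-1,0,0,0,0],[-1,0,0,0,0]]'; python3 look.py 14; python3 - <<'E'
from h import *
z=np.load('pics/w14.npz'); c={k:z[k] for k in z.files}; d=z['d'];im=z['im'];P=cloud(c,d)
m=(d>0)&(P[...,2]>.14)&(P[...,2]<.175)&(im.max(2)<70); m[250:]=0
Q=P[m]; A=np.c_[Q[:,:2],np.ones(len(Q))]; s=np.linalg.lstsq(A,Q[:,2],rcond=None)[0]
print(len(Q),Q.mean(0),'tilt deg',np.degrees(np.hypot(*s[:2])),'z at centre',s@[.609,.009,1])
im,d=imaging.read_camera('scene'); cv2.imwrite('pics/scene14.png',im); c=imaging.calibration('scene'); P=cloud(c,d)
m=(d>0)&(abs(P[...,0]-.65)<.13)&(abs(P[...,1]+.19)<.05)&(P[...,2]>.006)&(P[...,2]<.08); Q=P[m]
b=Q[Q[:,2]>.04]; print('block top',len(b),np.median(b[:,2]) if len(b) else None,'bar top',np.median(Q[Q[:,2]<.02][:,2]))
E
```

```text
time: 17.05
tool_pos: [0.6081, 0.0091, 0.1627]
eef_rot: [179.9, -0.0, -104.0]
contact_force: [-0.2, -0.1, -2.5]
grip_width: 0.33
time: 17.55
tool_pos: [0.6085, 0.0092, 0.1633]
eef_rot: [180.0, 0.0, -104.0]
contact_force: [0.1, -0.2, -2.4]
grip_width: 0.333
17.55 [0.6085 0.0092 0.1633] [ 180.      0.   -104.03] [   7.1   31.1  -16.8   96.5   10.7   53.9 -117.8] [ 0.13 -0.17 -2.43] 0.333
9844 [0.64015063 0.00145961 0.15272573] tilt deg 0.03809558766281101 z at centre 0.15274693689524593
block top 127 0.04778351605553821 bar top 0.0119366294642273
```

View pics/w14.png

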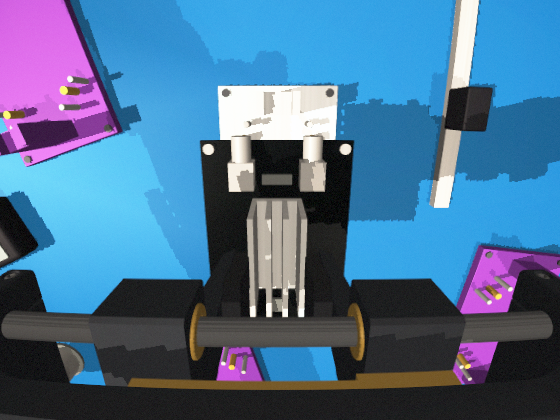

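View pics/scene14.png

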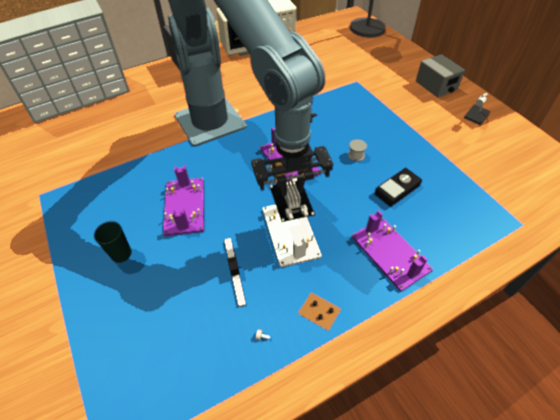

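```bash
python3 -c "
from workcell import ctrl; print(ctrl.job_done())"
```

```text
the job is handed in; nothing more can be done
None
```

I took the hold-down bar off the fixture, set it flat on the mat to the right of it and let go. I then gripped the board by its heat sink, lifted it straight up and handed the job in while holding it; the whole run took about 17.6 s.

- **Board:** it measures about 11.9 cm above its seat and within about 2 mm of it sideways. A plane fit gives a tilt of 0.04°. The grip was steady, with the fingers reading 29 mm across the 30 mm sink and about 2.4 N on the wrist. It was still in its seat when the bar was released.
- **Bar:** its top is 12 mm above the mat and the grip block's top is 48 mm, which is what a bar lying flat should give. It is about 0.2 m clear of the fixture.
- **Tumbler, spool and meter:** all three are where they started, judging by eye from the scene picture; I did not measure their positions again.
- **Disagreement:** the bar had sat about 10 mm off the fixture's middle along its length. I aimed the second grasp at the heat sink's own measured centre instead.
- **Other checks:** views differed by 2–3 mm at most in position, and no check failed. The top camera's view of the heat sink was blocked by the arm, so that measurement came from the wrist and scene cameras.

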